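# Open the filter unit: snap tab, then cover

### The arm

A 7-joint arm with a two-finger parallel gripper is mounted at the origin on a cart in front of the work surface, level with it; the furniture and walls round the work are solid. World frame = base frame: x ahead of the robot, y to its left, z up, the work surface at z = 0. Lengths are in m, angles in rad, forces in N, time in s.
With the tool pointing down it reaches from about 0.4 to 0.85 m from the base axis. Payload 10.4 kg.
Tool frame: the origin (TCP) lies at the very end of the fingers, on their centre line; the grasp point (between the pads) lies 19 mm behind it (r.pinch_z is the distance from the TCP to the grasp point, in m); z points along the fingers, y is the line along which they close (so a half turn about z gives the same grasp; the last joint's range is limited). The gripper opens to 87 mm and grips with 3 to 60 N. Pads are 19 mm wide; open, the fingers measure 117 mm over their backs; the gripper's body (75 mm by 190 mm) begins 51 mm behind the grasp point.
Start: joints at [1.262, 0.332, -0.065, 1.46, 0.022, 1.35, -0.088], TCP at [0.176, -0.6, 0.223] pointing down, gripper open.
Joint ranges: [-2.6, 2.6], [-0.5, 2.12], [-1.47, 1.34], [0.16, 2.42], [-1.27, 4.41], [0.06, 2.06], [-2.6, 2.6]. Speed limits (rad/s): [2.22, 2.22, 2.79, 2.79, 3.14, 3.14, 3.14].

### API

Orientations are given as a unit quaternion [x, y, z, w].
In Python, from bench import sensors, vision, r gives the robot as it stands.
- The arm moves only by the shell command python3 -m crank 'ROWS' [OPENING] [FORCE]. ROWS is JSON, a list of rows, each a list of 2 entries, a list of its own where there are three numbers: the shift along the tool's x, y, z normalised to -1 to 1, where 1 is 3 cm, then the turn about the tool's z normalised to -1 to 1, where 1 is 8 degrees. A call has 1 to 12 rows; each row shifts and turns the commanded pose from where the row before left it, along the tool's axes as they then stand; what a row does not reach is not made up. A row lasts 1/8 s, in which the tool goes at most 62.5 mm and 10.7 degrees, less where a joint would pass 70% of its speed; a pose out of reach is approached as far as the arm can. A call with a number of a shift or a turn outside -1 to 1 is refused whole. A call with a gripper value outside its range is refused whole. OPENING is the opening, from 0 (shut) to 1 (fully open), set as the call begins (- or left out, the last holds). The fingers move at their own pace and stop on an object; FORCE is the grip in N (left out, the last holds). Time passes only in rows, so rows that do not move let the fingers close. It gives the time, the measured TCP pose, the force, the opening and the grip force at its end, in the units of the state.
- sensors.read_state(): the state, without advancing time (a new reading comes with each control period).
- vision.camera(name): name is "scene" or "top"; returns the picture (420x560x3 uint8, red, green, blue); there is no depth.
- vision.camera_model(name): a dict with "vertical_fov" (degrees; the focal length in pixels is half the picture's height over the tangent of half this angle, whatever the lens; pixels are square), "cx", "cy" (the principal point, pixels), "camera_from_world" (4x4, takes a point from world to camera coordinates). Camera axes: x right, y down, z forward; pixel columns grow to the right and rows downward; lengths in m; the calibration is good to about 2 mm. A picture is of the moment at which its call begins. camera_model takes no time and is no camera call.
- r.close_job(): hands the job in; it is judged then, once.
The state is a dict: "time": time; "joint_positions": joint angles; "joint_vel": joint speeds; "joint_torque": joint torques, N m; "ee_pos": TCP position; "eef_rot": TCP orientation; "ft_force": force on the tool from outside, world axes, zero at the start; "torque": the same for the moment, N m; "width": finger opening in m; "grip_force": force on a finger pad.
Only numpy, scipy, OpenCV 4.12 (cv2) and the standard library are available. Lean on these libraries where they do the work, as an engineer would, in place of code of your own. Each camera call takes 0.05 s, during which the arm holds its last target. There are 200 camera calls.

### The job

Open the air-filter unit for inspection: press the orange snap tab down until the blue cover springs free, then push the cover along its rails, off its seat and completely out of the rails, so that it lies flat on the unit's grey shelf with the filter uncovered. Only press and push; do not lift the cover. Leave the vial, the memory stick and the marker where they are.

Things in the scene. Friction and masses are not known exactly. Their poses are not given: they have to be found in the camera images.
- filter_unit: White filter unit fixed to the bench, 294 x 124 mm. Origin at bench height under the middle of the rails' open end; its x axis is the way the cover slides off. Seat level, 40 mm above the bench. Grey rails at x -104 to 0 mm, inner faces y +-47.5 mm, lips in to y +-41 mm, 13 mm above the seat. Grey spring housings, 13 mm above the seat, flank the tab (x -137 to -105, y +-31 to +-61 mm).
- shelf (a point): Middle of the flat grey shelf's top, at unit x = 72 mm, 40 mm above the bench, level with the seat. The shelf reaches from unit x = 0 to 144 mm, 124 mm wide, no rails; a lip 8 mm high closes its far end. Axes parallel to the unit's.
- tab (a joint): How far the orange snap tab is pressed down (m): 0 up, 0.009 at the stop. A spring of 3 N (up) to 6.6 N (stop) returns it; friction adds 1 to 3 N. Its tooth locks the cover until it is 5 to 6 mm down; then two spring pins push the cover some 18 mm along the unit's +x, past the tooth, and it stays free when the tab is let go.
- tab_pad (a point): Centre of the top face of the orange tab's press pad, 30 mm (unit's x) by 38 mm (unit's y); 50 mm above the bench when up, at unit x = -125 mm, y = 0. It goes down with the tab. Axes parallel to the unit's.
- cover: Loose blue cover, 102 (x) x 92 (y) x 6 mm, 0.1 kg. Origin at the centre of its underside, axes along the unit's while seated; seated origin at unit x = -49 mm, between the rails and under their lips. A 14 x 32 mm window at its tab end holds the tab's tooth. It is out of the rails when its origin is beyond unit x = 51 mm and meets the end lip at 93 mm.
- ridge (a point): Middle of the tab-side face of the white push ridge across the cover: the face to push, 60 mm wide (y), ridge 8 mm thick. At cover x = -25 mm, y = 0, 12 mm above the cover's underside; the ridge rises from the plate's top (6 mm above the underside) to 20 mm above the underside. Axes as the cover's.
- vial: Clear glass vial with white cap, 27 mm across, 60 mm tall, standing near the unit; origin at the centre of its underside. Not to be disturbed.
- usb_stick: Red memory stick, 54 x 18 x 8 mm, lying near the unit; origin at the centre of its underside. Not to be disturbed.
- marker: Marker pen, white with a black cap, 138 x 17 x 19 mm, lying near the unit; origin at the centre of its underside. Not to be disturbed.
Not all that is in view belongs to the job. What is meant by the cover is not yellow, and is the larger of those in its own colour.

How it is judged:
By the outcome, as a careful person would: the job done as asked, in the order asked, and still so for the second after the job is handed in, with the robot touching nothing.
It also fails if it takes over 48 s, if anything falls off the work surface, if the arm or the gripper's body presses on something with over 40 N, if the wrist force passes 120 N, or if a joint passes its speed limit or range.

## Working session

There is one attempt and no reset: what is moved stays moved. The work goes in short steps, Python scripts to look and compute and a shell command to move; the robot and the scene stay as the last step left them, time stands still between calls to the robot, and variables do not carry over. Pictures are saved under pics/ and viewed, at most 10 in all, crops included, and the job is handed in when it is done.

```bash
mkdir -p pics; cat > h.py <<'E'
import numpy as np, cv2
from bench import sensors, vision, r
def snap(n,f):
    im=vision.camera(n); cv2.imwrite('pics/'+f,im[:,:,::-1]); return im
def cam(n):
    m=vision.camera_model(n); f=210/np.tan(np.radians(m['vertical_fov'])/2); return m,f,np.array(m['camera_from_world'])
def ray(n,u,v,z):
    m,f,T=cam(n); R=T[:3,:3];o=-R.T@T[:3,3]
    d=R.T@np.array([(u-m['cx'])/f,(v-m['cy'])/f,1]); return o+d*(z-o[2])/d[2]
def proj(n,p):
    m,f,T=cam(n); c=T[:3,:3]@np.array(p)+T[:3,3]; return f*c[0]/c[2]+m['cx'],f*c[1]/c[2]+m['cy']
E
python3 - <<'E'
from h import *
a=snap('top','t0.png');b=snap('scene','s0.png')
for n in('top','scene'): print(vision.camera_model(n))
s=sensors.read_state();print(s['ee_pos'],s['eef_rot'],s['time'],s['width'],s['ft_force'])
E
```

```text
{'vertical_fov': 55.08190501722534, 'cx': 282.00797421223353, 'cy': 204.82213238289137, 'camera_from_world': array([[ 0.01592633, -0.99987062, -0.00225538,  0.06074621],
       [-0.98176763, -0.01521058, -0.18947547,  0.621193  ],
       [ 0.18941665,  0.0052319 , -0.98188286,  0.79166648],
       [ 0.        ,  0.        ,  0.        ,  1.        ]])}
{'vertical_fov': 46.24387904064229, 'cx': 273.72083773850886, 'cy': 213.9586492881166, 'camera_from_world': array([[ 0.73906686, -0.67360019, -0.00655371, -0.38765453],
       [-0.44164476, -0.47717576, -0.75977181,  0.35796279],
       [ 0.50865516,  0.56441658, -0.65015679,  0.58137335],
       [ 0.        ,  0.        ,  0.        ,  1.        ]])}
[ 0.17608073 -0.59932909  0.2218496 ] [ 9.89805217e-01  1.42426269e-01 -1.38803658e-04 -6.09847621e-04] 0.1 0.08721575439785453 [ 0.17803675 -0.73306178 -0.68777945]
```

View pics/t0.png

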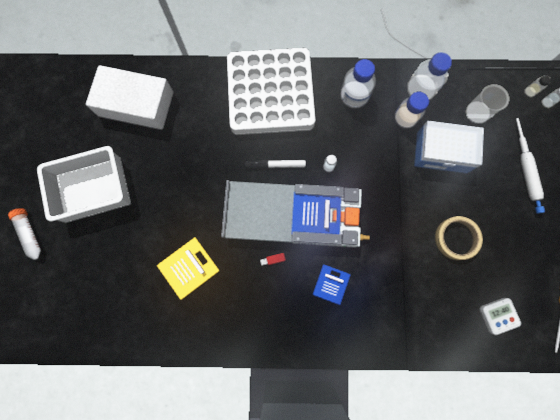

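View pics/s0.png

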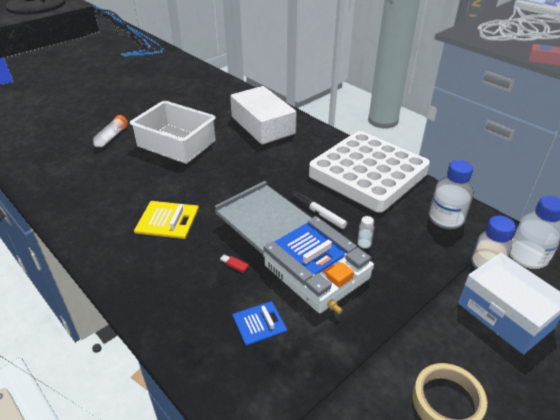

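The top view shows three possible covers: the large blue one in the unit (317,213), a small blue plate on the bench (332,284) and a yellow plate (188,268). I choose the blue one in the unit. The orange tab is at (351,216), and the shelf extends to the left. I'll check this choice in a close crop.

```bash
python3 - <<'E'
import cv2
a=cv2.imread('pics/t0.png')
cv2.imwrite('pics/c0.png',cv2.resize(a[150:275,215:375],None,fx=5,fy=4.8,interpolation=cv2.INTER_CUBIC))
E
```

```text
(no output)
```

View pics/c0.png

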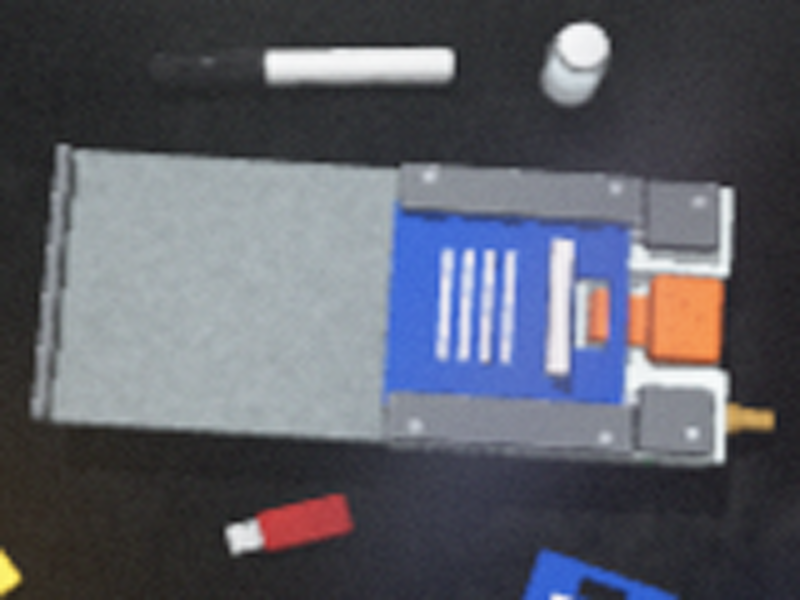

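The crop shows the large blue cover seated between the rails, with its push ridge at crop (560,308) and the tab tooth in its window. The orange pad is at crop (686,319) and the shelf is to the left. Next I fit the unit's pose.

```bash
cat >> h.py <<'E'
def U(p,x,y,z):
    c,s=np.cos(p[2]),np.sin(p[2]); return np.array([p[0]+c*x-s*y,p[1]+s*x+c*y,z])
E
python3 - <<'E'
from h import *
from scipy.optimize import least_squares
P=[(-110,-19,50,652,276),(-140,-19,50,722,278),(-140,19,50,720,362),(-110,19,50,650,359),
(-105,-61,53,644,182),(-137,-61,53,719,186),(-137,-31,53,717,248),(-105,-31,53,644,246),
(-105,31,53,641,387),(-137,31,53,714,388),(-137,61,53,713,453),(-105,61,53,637,450),
(144,-62,48,58,147),(144,62,48,33,417),(0,-62,53,402,164),(0,62,53,386,440)]
D=np.array([(215+a[3]/5,150+a[4]/4.8) for a in P])
f=lambda p:(np.array([proj('top',U(p,a[0]/1e3,a[1]/1e3,a[2]/1e3)) for a in P])-D)
s=least_squares(lambda p:f(p).ravel(),[.6,.0,1.57],loss='soft_l1')
p=s.x;print(p,np.degrees(p[2]));print(f(p).round(1).tolist())
np.save('p.npy',p)
for n,q in dict(pad=(-.125,0,.05),ridge=(-.074,0,.052),shelf=(.072,0,.04)).items(): print(n,U(p,*q),proj('scene',U(p,*q)),proj('top',U(p,*q)))
E
```

```text
[0.60534732 0.04586578 1.52439143] 87.34119527208364
[[0.0, -0.4], [0.1, -0.0], [0.0, 0.1], [-0.1, -0.1], [0.2, -0.4], [0.1, -0.4], [0.1, 0.4], [-0.3, -0.1], [-0.7, -0.7], [-0.1, 0.1], [-0.3, 0.8], [-0.4, 0.5], [2.2, 0.0], [2.0, 0.7], [-0.2, -0.1], [-0.4, -0.1]]
pad [ 0.59954879 -0.07899965  0.05      ] (np.float64(339.56367092994856), np.float64(270.40853161475076)) (np.float64(352.20802732753566), np.float64(216.25923766111603))
ridge [ 0.60191459 -0.02805455  0.052     ] (np.float64(318.1877141585719), np.float64(252.70369098233965)) (np.float64(328.31959242721734), np.float64(214.6375151916173))
shelf [0.60868727 0.11778828 0.04      ] (np.float64(264.53444833306435), np.float64(215.3011857719584)) (np.float64(260.01409580907585), np.float64(211.4230879122631))
```

```bash
cat >> h.py <<'E'
def st():
    "TCP in unit frame (mm), heading error deg, rows needed are tool x=+ux, y=-uy, z=down, 30 mm per 1"
    p=np.load('p.npy'); s=sensors.read_state(); e=np.array(s['ee_pos']); q=s['eef_rot']
    d=e[:2]-p[:2]; c,sn=np.cos(p[2]),np.sin(p[2])
    h=np.degrees(2*np.arctan2(q[1],q[0])-p[2])
    print('t',round(s['time'],2),'unit',np.round([1e3*(c*d[0]+sn*d[1]),1e3*(-sn*d[0]+c*d[1]),1e3*e[2]],1),'hd',round((h+180)%360-180,2),'F',np.round(s['ft_force'],1),'w',round(s['width'],4),'q',np.round(q[2:],3))
E
python3 -m crank '[[[0,0,0],-1],[[0,0,0],-1],[[0,0,0],-1],[[0,0,0],-1],[[0,0,0],-1],[[0,0,0],-1],[[0,0,0],-1],[[0,0,0],-1],[[0,0,0],-0.87],[[0,0,0],0],[[0,0,0],0]]' 0 20; python3 -c "from h import *; st(); print(sensors.read_state()['joint_positions'])"
```

```text
time: 1.48
ee_pos: [0.1762, -0.5996, 0.2224]
eef_rot: [0.724, 0.689, 0.0, -0.0]
ft_force: [0.4, 0.1, 0.6]
width: 0.0003
grip_force: 0.0
t 1.48 unit [-664.7  398.8  222.4] hd -0.16 F [0.4 0.1 0.6] w 0.0003 q [ 0. -0.]
[ 1.39124988  0.34277783 -0.23073489  1.45232493  0.07867897  1.35582533
  1.1073917 ]
```

```bash
python3 -m crank '[[[1,0.74,0],0],[[1,0.74,0],0],[[1,0.74,0],0],[[1,0.74,0],0],[[1,0.74,0],0],[[1,0.74,0],0],[[1,0.74,0],0],[[1,0.74,0],0],[[1,0.74,0],0],[[1,0.74,0],0],[[1,0.74,0],0],[[1,0.74,0],0]]' 
python3 -m crank '[[[1,0.74,0],0],[[1,0.74,0],0],[[1,0.74,0],0],[[1,0.74,0],0],[[1,0.74,0.5],0],[[0.9,0.7,0.5],0],[[0,0,1],0],[[0,0,1],0],[[0,0,0.7],0],[[0,0,0],0],[[0,0,0],0],[[0,0,0],0]]'; python3 -c "from h import *; st(); print(sensors.read_state()['joint_positions']);snap('scene','s1.png')"
```

```text
time: 2.98
ee_pos: [0.4597, -0.2514, 0.2227]
eef_rot: [0.724, 0.69, -0.0, 0.0]
ft_force: [1.2, -0.5, -0.3]
width: 0.0002
grip_force: 0.0
time: 4.47
ee_pos: [0.5999, -0.0818, 0.1128]
eef_rot: [0.723, 0.69, 0.001, 0.001]
ft_force: [0.6, -0.2, -0.2]
width: 0.0
grip_force: 0.0
t 4.47 unit [-127.8   -0.5  112.8] hd -0.03 F [ 0.6 -0.2 -0.2] w 0.0 q [0.001 0.001]
[ 0.56280628  0.44646156 -0.63821903  1.62140014  0.28413795  1.16619366
 -0.18767196]
```

View pics/s1.png

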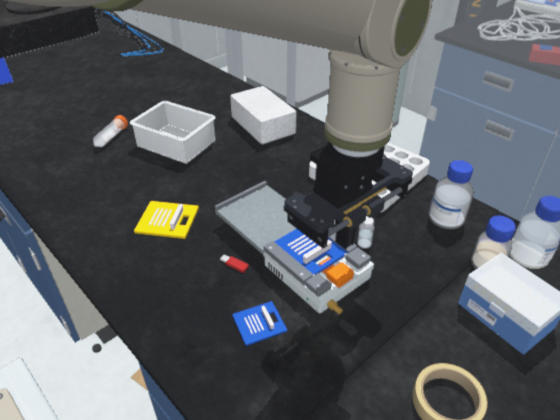

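The fingertips hang over the orange tab pad at about (345,245), and the cover is still seated. The gripper body is well clear of the vial at (366,232). Next is the press.

```bash
python3 -m crank '[[[0.05,0,0.7],0],[[0.04,0,0.7],0],[[0,0,0.45],0],[[0,0,0.1],0],[[0,0,0.08],0],[[0,0,0.08],0],[[0,0,0.08],0],[[0,0,0.08],0],[[0,0,0],0],[[0,0,0],0]]'; python3 -c "from h import *; st()"
```

```text
time: 5.78
ee_pos: [0.5997, -0.0791, 0.0443]
eef_rot: [0.723, 0.69, 0.0, 0.0]
ft_force: [-2.6, 1.3, 4.3]
width: 0.0003
grip_force: 2.6
t 5.78 unit [-1.251e+02 -1.000e-01  4.430e+01] hd -0.01 F [-2.6  1.3  4.3] w 0.0003 q [0. 0.]
```

```bash
python3 -m crank '[[[0,0,0.06],0],[[0,0,0.04],0],[[0,0,0],0],[[0,0,0],0],[[0,0,0],0]]'; python3 -c "from h import *; st(); im=snap('top','t2.png');cv2.imwrite('pics/c2.png',cv2.resize(im[150:275,215:375,::-1],None,fx=5,fy=4.8,interpolation=cv2.INTER_CUBIC))"
```

```text
time: 6.4
ee_pos: [0.5997, -0.0791, 0.0415]
eef_rot: [0.723, 0.69, 0.0, 0.001]
ft_force: [-3.0, 0.1, 5.9]
width: 0.0003
grip_force: 3.2
t 6.4 unit [-125.1   -0.2   41.5] hd -0.01 F [-3.   0.1  5.9] w 0.0003 q [0.    0.001]
```

View pics/c2.png

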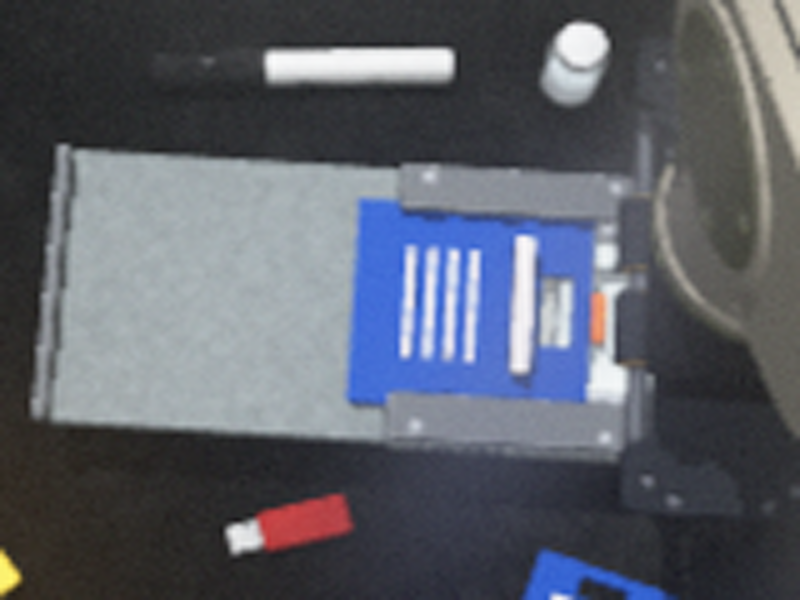

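The cover sprang free. The ridge moved from crop x≈560 to ≈523 (about 16 mm), and the window is now clear of the tooth. I'll lift off and come down behind the ridge.

```bash
python3 -m crank '[[[0,0,-0.3],0],[[0,0,-0.7],0],[[0,0,-0.3],0],[[0.9,0,0],0],[[0.9,0,0],0],[[0.01,0,0.4],0],[[0,0,0.4],0],[[0,0,0],0],[[0,0,0],0],[[0,0,0],0]]'; python3 -c "
from h import *; st(); im=snap('top','t3.png');cv2.imwrite('pics/c3.png',cv2.resize(im[150:275,215:375,::-1],None,fx=5,fy=4.8,interpolation=cv2.INTER_CUBIC))
p=np.load('p.npy')
for x in(537,510):
  w=ray('top',215+x/5,150+308/4.8,.06); d=w[:2]-p[:2]; print(1e3*(np.cos(p[2])*d[0]+np.sin(p[2])*d[1]))"
```

```text
time: 7.7
ee_pos: [0.602, -0.0254, 0.0557]
eef_rot: [0.724, 0.69, 0.0, 0.0]
ft_force: [0.5, -0.1, 0.2]
width: 0.0009
grip_force: 0.3
t 7.7 unit [-71.3   0.1  55.7] hd -0.04 F [ 0.5 -0.1  0.2] w 0.0009 q [0. 0.]
-60.71297727324773
-49.3847888753857
```

View pics/c3.png

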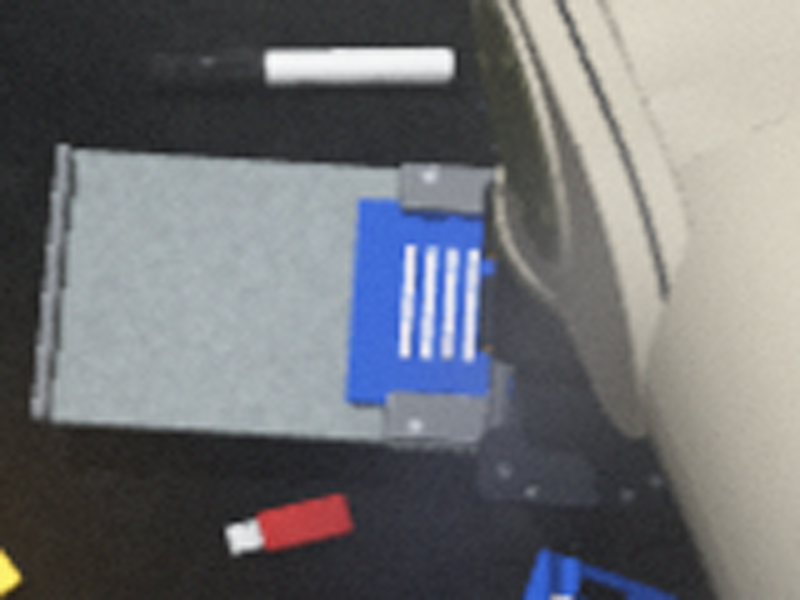

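The cover has not moved: its front edge is still at crop x≈352. The fingers are behind the ridge with no contact force. I'll lower a little and push.

```bash
python3 -m crank '[[[0,0,0.14],0],[[0,0,0],0],[[0.1,0,0],0],[[0.2,0,0],0],[[0.25,0,0],0],[[0.25,0,0],0],[[0.25,0,0],0],[[0.25,0,0],0]]'; python3 -c "from h import *; st()"
```

```text
time: 8.75
ee_pos: [0.6037, 0.0147, 0.0513]
eef_rot: [0.723, 0.691, -0.0, 0.0]
ft_force: [0.1, -0.4, 1.1]
width: 0.0003
grip_force: 0.4
t 8.75 unit [-31.2   0.2  51.3] hd 0.0 F [ 0.1 -0.4  1.1] w 0.0003 q [-0.  0.]
```

```bash
python3 -m crank '[[[0.25,0,0],0],[[0.25,0,0],0],[[0.25,0,0],0],[[0.25,0,0],0],[[0.25,0,0],0],[[0.25,0,0],0],[[0.25,0,0],0],[[0.2,0,0],0],[[0.15,0,0],0],[[0.1,0,0],0],[[0,0,0],0],[[0,0,0],0]]'; python3 -c "from h import *; st()"
python3 -m crank '[[[-0.15,0,0],0],[[-0.15,0,0],0],[[0,0,-0.5],0],[[0,0,-1],0],[[0,0,-1],0],[[-1,0,-1],0],[[-1,0,-1],0],[[-1,0,0],0],[[-1,0,0],0],[[-1,0,0],0],[[-1,0,0],0],[[-1,0,0],0]]'
python3 -m crank '[[[-1,0,0],0],[[-1,0,0],0],[[-1,0,0],0],[[-1,0,0],0],[[-1,0,0],0],[[0,0,0],0],[[0,0,0],0]]'
python3 -c "from h import *; st(); im=snap('top','t4.png');cv2.imwrite('pics/c4.png',cv2.resize(im[150:275,215:375,::-1],None,fx=5,fy=4.8,interpolation=cv2.INTER_CUBIC));snap('scene','s4.png')"
```

```text
time: 10.25
ee_pos: [0.6066, 0.0801, 0.0512]
eef_rot: [0.723, 0.69, 0.0, -0.0]
ft_force: [-0.5, 0.6, -0.1]
width: 0.0006
grip_force: 0.0
t 10.25 unit [34.3  0.3 51.2] hd -0.01 F [-0.5  0.6 -0.1] w 0.0006 q [ 0. -0.]
time: 11.75
ee_pos: [0.5966, -0.1395, 0.1876]
eef_rot: [0.723, 0.691, 0.0, 0.0]
ft_force: [-0.2, 0.3, 0.5]
width: 0.0003
grip_force: 0.0
time: 12.62
ee_pos: [0.5899, -0.2875, 0.187]
eef_rot: [0.723, 0.691, 0.0, 0.0]
ft_force: [-1.5, 0.3, -0.8]
width: 0.0005
grip_force: 0.0
t 12.62 unit [-333.7   -0.   187. ] hd 0.04 F [-1.5  0.3 -0.8] w 0.0005 q [0. 0.]
```

View pics/c4.png

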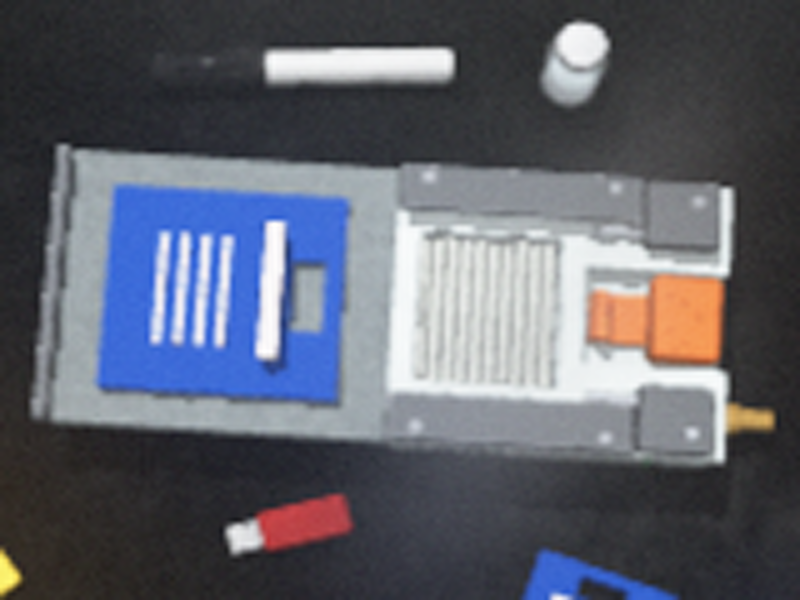

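View pics/s4.png

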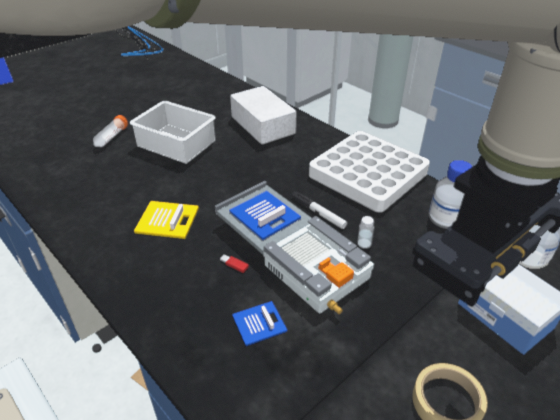

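The cover lies flat on the shelf, its rear edge at crop x≈345, about 20 mm clear of the rail ends at ≈395. The filter is uncovered, and the vial, memory stick and marker have not moved. The arm touches nothing.

```bash
python3 -c "from bench import r; print(r.close_job())"
```

```text
the job is handed in; nothing more can be done
None
```

The job is handed in: I pressed the tab until the cover sprang free, then pushed it out of the rails; it lies flat on the shelf with the filter uncovered, and the vial, memory stick and marker are unmoved.

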